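# Rock two gear-head shafts for bearing play and ring the worn one

### The arm

A 6-joint arm with a two-finger parallel gripper is mounted at the origin on the work surface. World frame = base frame: x ahead of the robot, y to its left, z up, the work surface at z = 0. Lengths are in m, angles in degrees, forces in N, time in s.
With the tool pointing down it reaches from about 0.25 to 0.775 m from the base axis. Payload 8.9 kg.
Tool frame: the origin (TCP) lies midway between the tips of the shut fingers; the grasp point (between the pads) lies robot.pinch_z behind it (robot.pinch_z is the distance from the TCP to the grasp point, in m); z points along the fingers, y is the direction in which the jaws open and shut (so a half turn about z gives the same grasp; the last joint's range is limited). The gripper opens to 85 mm and grips with 20 to 120 N. Pads are 22 mm wide; open, the fingers measure 114 mm over their backs; the gripper's body (76 mm by 85 mm) begins 54 mm behind the grasp point. The pads swing forward as they close: fully open they stand 13 mm farther back than shut.
Start: joints at [-81.549, 16.656, -8.789, 64.555, 0, 82.019], TCP at [0.149, -0.504, 0.231] pointing down, gripper open.
Joint ranges: [-144.48, 144.48], [-52.06, 99.96], [-74.48, 78.29], [-112.23, 115.85], [-86.99, 84.42], [-180, 180]. Speed limits (degrees/s): [127.2, 127.2, 159.86, 180, 180, 180].

### API

Orientations are given as [roll, pitch, yaw] about the fixed x, y, z axes, in that order (R = Rz(yaw) Ry(pitch) Rx(roll)).
In Python, from station import robot, viewer, order gives the robot as it stands.
- The arm moves only by the shell command python3 -m jog 'ROWS' [OPENING] [FORCE]. ROWS is JSON, one flat list of numbers, 4 for each row, row after row: the shift along the world's x, y, z in mm, then the turn about the world's z in rad. In form: [x, y, z, twist, x, y, z, twist, ...]. A call has 1 to 10 rows; each row is the pose to reach, as a shift and turn from the pose commanded when the call began; what a row does not reach only later rows make up. A row lasts 1/10 s, in which the tool goes at most 50 mm and 8.59 degrees, less where a joint would pass 70% of its speed; a pose out of reach is approached as far as the arm can. A call with a gripper value outside its range is refused whole. OPENING is the finger opening in mm, from 0 to 85.4, set as the call begins (- or left out, the last holds). The fingers move at their own pace and stop on an object; FORCE is the grip in N (left out, the last holds). Time passes only in rows, so rows that repeat a pose let the fingers close. It gives the time, the measured TCP pose, the force and the opening at its end, in the units of the state.
- robot.read_state(): the state, without advancing time (a new reading comes with each control period).
- viewer.capture(name): name is "scene" or "top"; returns the picture (400x640x3 uint8, blue, green, red); there is no depth.
- viewer.camera_params(name): a dict with "K" (3x3 intrinsics, pixels), "R" (3x3) and "t" (3): a world point X has camera coordinates R X + t. Camera axes: x right, y down, z forward; pixel columns grow to the right and rows downward; lengths in m; the calibration is good to about 2 mm. A picture is of the moment at which its call begins. camera_params takes no time and is no camera call.
- order.sign_off(): hands the job in, once; it reports no verdict.
The state is a dict: "clock": time; "joint_pos": joint angles; "joint_vel": joint speeds; "joint_torque": joint torques, N m; "position": TCP position; "tool_rot": TCP orientation; "contact_force": force on the tool from outside, world axes, zero at the start; "torque": the same for the moment, N m; "gripper_width": finger opening in m.
Only numpy, scipy, OpenCV 4.12 (cv2) and the standard library are available. Lean on these libraries where they do the work, as an engineer would, in place of code of your own. Each camera call takes 0.05 s, during which the arm holds its last target. There are 200 camera calls.

### The job

Check the two gear heads for bearing play: rock the upright shaft of the left-hand one sideways, first to the left and then to the right, feeling a firm stop each time without forcing it, then do the same with the right-hand one. Then mark the one whose shaft has loose play: slip the loose aluminium ring over its shaft and set it down, not dropped, flat on top of the bearing neck. Leave the other things on the bench alone.

Things in the scene. Friction and masses are not known exactly. Their poses are not given: they have to be found in the camera images.
- unit_a: one of two like gear heads bolted to the bench; origin: centre of the foot's underside; z up, +y to the robot's left within 0.35 rad. Foot 100 (x) x 140 (y) x 12, housing 100 x 108, 68 high; on its centre a bearing neck dia 48, top face 100 above bench; from it stands a steel shaft dia 20, top 145 above bench, last 7 tapered. One unit is worn, the other sound; y > 0 is left-hand
- unit_b: the other gear head; same sizes, axes and behaviour as unit_a (left and right by robot's y: left has y > 0). The worn one may stand on either side
- shaft_top_a (a point): centre of the shaft's top end, moves with it; z along shaft. It rocks only along its unit's y, about a point 50 above bench. Sound: springy give only, 5 N/mm at 130 above bench. Worn: first loose for several mm (1 N drag) between two stops, then the same spring. Feel each stop with 6 to 12 N near the top: under 4.5 N does not count, over 18 N harms it
- shaft_top_b (a point): the same point of unit_b's shaft; same behaviour. In either unit the shaft may stand up to 4 mm out of true, so only rocking tells which is worn
- neck_top_a (a point): centre of the top face of unit_a's bearing neck (dia 48), where the shaft comes out; follows the springy give only: under 8 N of sideways push on the shaft's upper part it shifts about 1 mm
- neck_top_b (a point): centre of the top face of unit_b's bearing neck (dia 48), where the shaft comes out; follows the springy give only: under 8 N of sideways push on the shaft's upper part it shifts about 1 mm
- ring_center (a point): centre (half-way up) of the loose aluminium marking ring: outer dia 58, bore 36, 26 high, 120 g, lying flat on the bench, z its axis; lying on a neck its centre is 113 above the bench
- bearing: loose ball bearing lying flat, dia 50, 14 high; too small in the bore to be the ring; leave alone. Origin: middle of it, underside
- spanner: open-ended steel spanner, about 180 long, lying flat; leave alone. Origin: middle of it
- screwdriver: screwdriver with a black handle, about 200 long, lying flat; leave alone. Origin: middle of it
- bracket: steel angle bracket, 90 x 45 x 51 high; leave alone. Origin: middle of it, underside
Mind the look-alikes: they are no part of the job. Leave any orange or pink look-alike of the unit_a alone.

How it is judged:
By the outcome, as a careful person would: the job done as asked, in the order asked, and still so for the second after the job is handed in, with the robot touching nothing.
It also fails if it takes over 54 s, if anything falls off the work surface, if the arm or the gripper's body presses on something with over 40 N, if the wrist force passes 120 N, or if a joint passes its speed limit or range.

## Working session

There is one attempt and no reset: what is moved stays moved. The work goes in short steps, Python scripts to look and compute and a shell command to move; the robot and the scene stay as the last step left them, time stands still between calls to the robot, and variables do not carry over. Pictures are saved under pics/ and viewed, about 8 in all and at most 12, crops included, and the job is handed in when it is done.

```bash
ls; mkdir -p pics; python3 - <<'E'
from station import robot, viewer
import cv2,numpy as np
for n in("scene","top"):
    cv2.imwrite(f"pics/{n}0.png",viewer.capture(n)); p=viewer.camera_params(n); print(n,np.round(p["K"],1).tolist(),np.round(p["R"],3).tolist(),np.round(p["t"],3).tolist(), (-np.array(p["R"]).T@p["t"]).round(3))
print(robot.read_state(),robot.pinch_z)
E
```

```text
pics
scene [[501.5, 0.0, 322.8], [0.0, 501.5, 192.4], [0.0, 0.0, 1.0]] [[0.774, 0.633, -0.009], [0.478, -0.594, -0.647], [-0.415, 0.496, -0.762]] [-0.483, -0.192, 1.615] [ 1.136 -0.61   1.102]
top [[440.3, 0.0, 313.7], [0.0, 440.3, 199.8], [0.0, 0.0, 1.0]] [[-0.018, -1.0, 0.024], [-0.997, 0.016, -0.076], [0.075, -0.026, -0.997]] [0.022, 0.591, 1.139] [0.504 0.042 1.18 ]
{'clock': 0.1, 'joint_pos': array([-8.15498476e+01,  1.66854592e+01, -8.82376218e+00,  6.45549438e+01,
       -3.88498497e-04,  8.20188256e+01]), 'joint_vel': array([-0.08387162, -0.0031702 ,  0.22200949, -0.00110137, -0.02694316,
       -0.02175463]), 'joint_torque': array([ 1.65164485e-03, -5.37976170e+01,  3.31919718e+01,  9.25614964e-03,
       -1.51145141e-04,  4.40449895e-06]), 'position': array([ 0.14845296, -0.50319234,  0.23081135]), 'tool_rot': array([-1.79936402e+02, -8.52444916e-03,  1.64313223e+01]), 'contact_force': array([-0.18968517,  0.34880131,  0.67852972]), 'torque': array([-0.06177467,  0.0255317 , -0.00307387]), 'gripper_width': 0.08574486332492498} 0.0187
```

View pics/scene0.png

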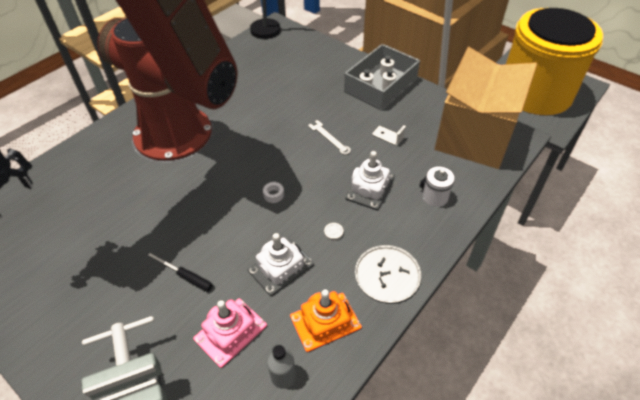

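View pics/top0.png

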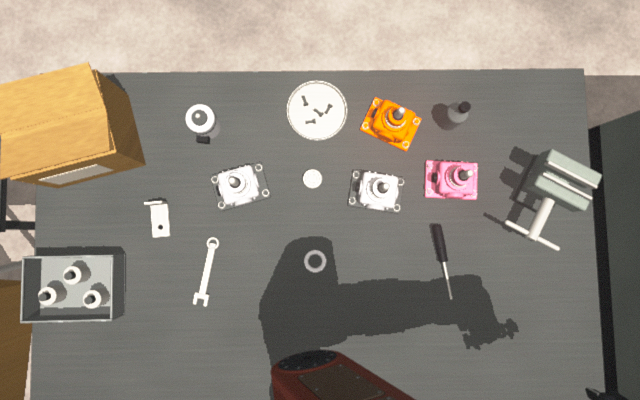

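The scene view shows the left gear head at about (371,180), the right at (280,262) and the ring at (274,192). In the top view they are at (240,185), (376,190) and (315,261). Next I'll enlarge the crops for measurement.

```bash
cat >h.py <<'E'
import numpy as np,cv2
from station import robot,viewer
def ray(n,uv):
    p=viewer.camera_params(n);R=np.array(p["R"]);t=np.array(p["t"])
    d=R.T@np.linalg.inv(p["K"])@[uv[0],uv[1],1.];return -R.T@t,d/np.linalg.norm(d)
def onz(n,uv,z):
    c,d=ray(n,uv);return c+d*(z-c[2])/d[2]
def tri(a,b):
    (c1,d1),(c2,d2)=ray("scene",a),ray("top",b)
    s=np.linalg.lstsq(np.c_[d1,-d2],c2-c1,rcond=None)[0]
    p,q=c1+s[0]*d1,c2+s[1]*d2;return ((p+q)/2).round(4),round(np.linalg.norm(p-q)*1e3,1)
def crop(n,c,w=32,k=4,im=None):
    im=viewer.capture(n) if im is None else im
    x,y=c;g=cv2.resize(im[y-w:y+w,x-w:x+w],None,fx=k,fy=k,interpolation=cv2.INTER_CUBIC)
    for i in range(0,2*w,10):
        cv2.putText(g,str(x-w+i),(i*k,8),0,.3,(0,0,255));cv2.putText(g,str(y-w+i),(0,i*k+4),0,.3,(0,0,255))
        cv2.line(g,(i*k,10),(i*k,14),(0,0,255));cv2.line(g,(20,i*k),(24,i*k),(0,0,255))
    return g
E
python3 - <<'E'
from h import *
s=cv2.imread("pics/scene0.png");t=cv2.imread("pics/top0.png")
g=np.vstack([np.hstack([crop(n,c,im=i) for c in cs]) for n,i,cs in(("s",s,[(371,180),(280,258),(274,192)]),("t",t,[(240,185),(376,190),(315,261)]))])
cv2.imwrite("pics/c.png",g)
E
```

```text
(no output)
```

View pics/c.png

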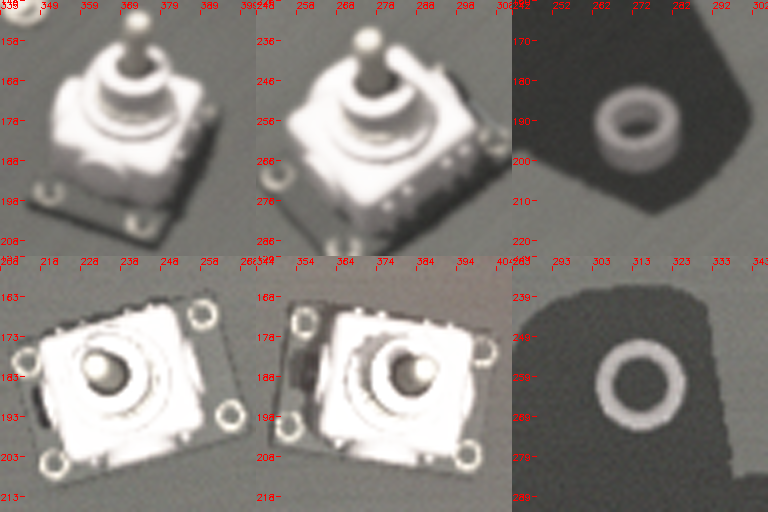

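The enlarged crops show the shaft tops at about scene (373.5,153.5) and (276,236), and top (233,180) and (386,186.5). The foot bolts and the ring rim are also clear.

```bash
python3 - <<'E'
from h import *
print("topL",tri((373.5,153.8),(233,180.2)));print("topR",tri((276,236),(386.2,186.5)));print("ring top",tri((273.5,189),(315.2,261)), onz("top",(315.2,261),.026))
for nm,b in(("L",[(258.5,167.5),(214.7,179.5),(221.5,204.7),(265.7,192.7)]),("R",[(400.75,181.75),(356.2,174.7),(352.2,200.7),(396.7,207.7)])):
    P=np.array([onz("top",x,.013) for x in b]);print(nm,P[:,:2].round(4).tolist(),"c",P.mean(0).round(4))
    for e in((P[1]-P[0]),(P[2]-P[3])):print(np.linalg.norm(e).round(4),np.arctan2(-e[0],e[1]).round(3))
E
```

```text
topL (array([0.6323, 0.2056, 0.1415]), np.float64(2.0))
topR (array([ 0.6119, -0.1574,  0.1417]), np.float64(2.0))
ring top (array([0.4323, 0.0121, 0.0262]), np.float64(3.0)) [0.43114362 0.01099783 0.026     ]
L [[0.6805, 0.1574], [0.65, 0.2735], [0.5827, 0.2557], [0.6127, 0.1389]] c [0.6315 0.2063 0.013 ]
0.1201 0.257
0.1206 0.252
R [[0.6366, -0.2224], [0.6574, -0.1032], [0.5878, -0.0908], [0.5672, -0.2093]] c [ 0.6123 -0.1564  0.013 ]
0.121 -0.172
0.1203 -0.172
```

Measurements agree with the given sizes:

| Item | Centre x, y (m) | Check |
|---|---|---|
| Left unit | (0.6315, 0.206) | yaw 0.255 |
| Right unit | (0.612, -0.156) | yaw -0.172 |
| Shaft tops | – | about 142 mm above bench (145 given) |
| Ring | (0.4315, 0.0115) | top at 26 mm |

I'll move over the left unit with the jaws part open so they straddle the shaft.

```bash
python3 -m jog '[48,71,5,0.14,97,142,10,0.29,145,213,10,0.44,193,284,10,0.59,241,355,10,0.74,289,426,10,0.89,338,497,10,1.04,386,568,10,1.19,430,630,10,1.34,460,680,10,1.48]' 45 20 && python3 -m jog '[23,30,0,0.15,23,30,0,0.3,23,30,0,0.45,23,30,0,0.6,23,30,0,0.75,23,30,0,0.9,23,30,0,1.05,23,30,0,1.2,23,30,0,1.35,23,30,0,1.49]'
```

```text
clock: 1.1
position: [0.4301, -0.0881, 0.2406]
tool_rot: [180.0, 0.0, 101.6]
contact_force: [1.2, -0.9, 0.0]
gripper_width: 0.0447
clock: 2.1
position: [0.4521, -0.0601, 0.2403]
tool_rot: [180.0, -0.0, -173.0]
contact_force: [-0.8, -0.1, -0.4]
gripper_width: 0.0451
```

```bash
python3 -m jog '[30,44,0,0.02,60,89,0,0.04,90,133,0,0.07,120,177,0,0.09,150,222,0,0.11,180,266,0,0.133,180,266,0,0.133,180,266,0,0.133,180,266,0,0.133]' && python3 - <<'E'
from h import *
print(robot.read_state()["position"],robot.read_state()["contact_force"])
s=viewer.capture("scene");t=viewer.capture("top")
cv2.imwrite("pics/d.png",np.hstack([crop("s",(371,170),50,4,s),crop("t",(240,185),50,4,t)]))
E
```

```text
clock: 3.0
position: [0.6319, 0.2058, 0.2397]
tool_rot: [-180.0, -0.1, -165.7]
contact_force: [1.1, 0.2, 0.0]
gripper_width: 0.0448
[0.63191396 0.20582811 0.23970039] [1.09528152 0.2195776  0.03934249]
```

View pics/d.png

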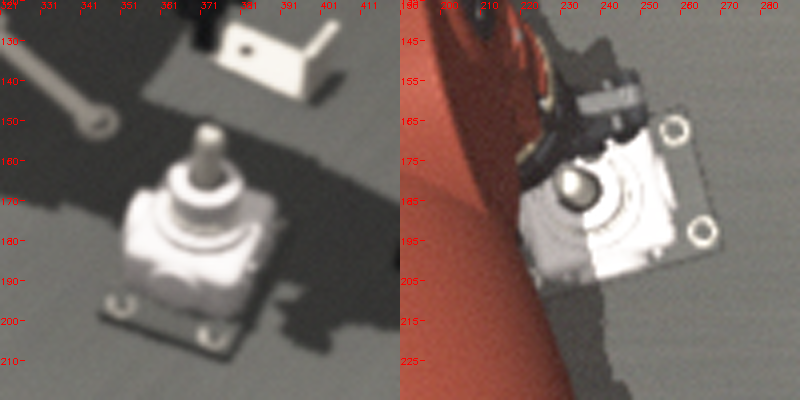

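```bash
cat >>h.py <<'E'
def proj(n,X):
    p=viewer.camera_params(n);c=np.array(p["R"])@X+p["t"];u=np.array(p["K"])@c;return (u[:2]/u[2]).round(1)
E
python3 - <<'E'
from h import *
s=robot.read_state();P=s["position"]
for dz in(0,.0187,.05,.1): print(proj("top",P+[0,0,dz]),proj("scene",P+[0,0,dz]))
print(proj("top",np.array([.632,.206,.145])))
cv2.imwrite("pics/e.png",np.hstack([viewer.capture("top")[60:320,100:400],viewer.capture("scene")[0:260,220:520]]))
E
```

```text
[225.7 174.5] [375.4 126.4]
[224.1 173.3] [376.  120.8]
[221.4 171.3] [376.9 111.2]
[216.5 167.6] [378.4  95. ]
[232.3 179.9]
```

View pics/e.png

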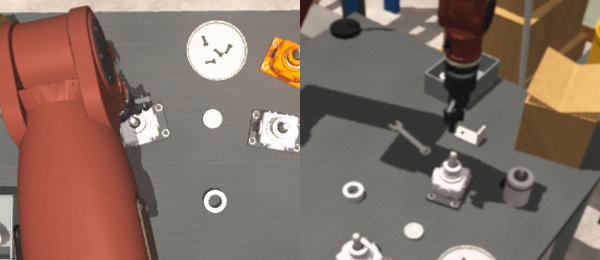

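The fingertips line up over the shaft in both views. I'll descend to straddle it.

```bash
python3 -m jog '[0,0,-30,0,0,0,-60,0,0,0,-80,0,0,0,-95,0,0,0,-110,0,0,0,-125,0,0,0,-125,0,0,0,-125,0,0,0,-125,0]' && python3 - <<'E'
from h import *
for i in range(6): print(robot.read_state()["contact_force"].round(2), end=" ")
cv2.imwrite("pics/f.png",np.hstack([crop("t",(232,180),40,5),crop("scene"[:5],(371,150),40,5)]))
E
```

```text
clock: 4.1
position: [0.633, 0.2056, 0.1169]
tool_rot: [-180.0, 0.1, -165.8]
contact_force: [0.8, -0.1, -0.4]
gripper_width: 0.045
[ 0.82 -0.07 -0.37] [ 0.82 -0.07 -0.37] [ 0.82 -0.07 -0.37] [ 0.82 -0.07 -0.37] [ 0.82 -0.07 -0.37] [ 0.82 -0.07 -0.37] Traceback (most recent call last):
  File "<stdin>", line 3, in <module>
  File "h.py", line 13, in crop
    im=viewer.capture(n) if im is None else im
       ~~~~~~~~~~~~~~^^^
ValueError: cameras: scene, top
```

```bash
python3 -m jog '[-0.5,1.9,0,0,-1,3.9,0,0,-1.5,5.8,0,0,-2,7.8,0,0,-2,7.8,0,0]'; python3 -m jog '[-0.25,1,0,0,-0.5,1.9,0,0,-0.5,1.9,0,0]';python3 -m jog '[-0.25,1,0,0,-0.5,1.9,0,0,-0.5,1.9,0,0]'
```

```text
clock: 4.6
position: [0.6303, 0.2141, 0.1156]
tool_rot: [180.0, -0.0, -165.8]
contact_force: [-0.0, -0.8, -0.3]
gripper_width: 0.0449
clock: 4.9
position: [0.6299, 0.2157, 0.1156]
tool_rot: [180.0, -0.0, -165.8]
contact_force: [-0.2, -0.3, 0.5]
gripper_width: 0.045
clock: 5.2
position: [0.6294, 0.2176, 0.1156]
tool_rot: [180.0, -0.0, -165.8]
contact_force: [-0.3, 0.5, -0.2]
gripper_width: 0.0449
```

```bash
for i in 1 2; do :; done; python3 -m jog '[-0.25,1,0,0,-0.4,1.5,0,0,-0.4,1.5,0,0]'; python3 -m jog '[-0.2,0.7,0,0,-0.4,1.5,0,0,-0.4,1.5,0,0]'
```

```text
clock: 5.5
position: [0.6289, 0.219, 0.1156]
tool_rot: [-180.0, -0.0, -165.8]
contact_force: [1.0, -0.2, 0.1]
gripper_width: 0.0454
clock: 5.8
position: [0.6286, 0.2205, 0.1156]
tool_rot: [-180.0, -0.0, -165.8]
contact_force: [-0.4, 0.3, -0.4]
gripper_width: 0.0451
```

```bash
python3 -m jog '[-0.2,0.7,0,0,-0.4,1.5,0,0,-0.4,1.5,0,0]'; python3 -m jog '[-0.2,0.7,0,0,-0.4,1.5,0,0,-0.4,1.5,0,0]'
```

```text
clock: 6.1
position: [0.6283, 0.222, 0.1157]
tool_rot: [-180.0, 0.0, -165.8]
contact_force: [-0.1, -0.3, 1.4]
gripper_width: 0.0449
clock: 6.4
position: [0.6278, 0.2236, 0.1157]
tool_rot: [-180.0, 0.0, -165.8]
contact_force: [-0.1, -0.0, 0.7]
gripper_width: 0.0449
```

```bash
python3 - <<'E'
from h import *
cv2.imwrite("pics/f.png",np.hstack([crop("top",(232,180),40,5),crop("scene",(371,150),40,5)]))
E
```

```text
(no output)
```

View pics/f.png

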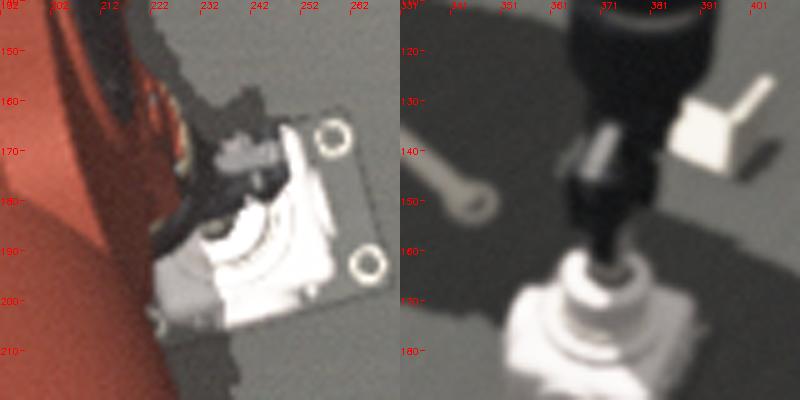

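The near finger hides the shaft, so the view fits contact or near contact. I'll continue gently.

```bash
python3 -m jog '[-0.2,0.7,0,0,-0.4,1.5,0,0,-0.4,1.5,0,0]'; python3 -m jog '[-0.2,0.7,0,0,-0.4,1.5,0,0,-0.4,1.5,0,0]'
```

```text
clock: 6.8
position: [0.6275, 0.2248, 0.1156]
tool_rot: [-180.0, 0.0, -165.8]
contact_force: [1.8, -2.0, 1.5]
gripper_width: 0.0451
clock: 7.1
position: [0.6273, 0.2258, 0.1157]
tool_rot: [-179.9, 0.0, -165.8]
contact_force: [1.4, -5.1, 2.1]
gripper_width: 0.0449
```

```bash
python3 -m jog '[-0.1,0.4,0,0,-0.2,0.8,0,0,-0.2,0.8,0,0,-0.2,0.8,0,0]'
```

```text
clock: 7.5
position: [0.6272, 0.2262, 0.1157]
tool_rot: [-179.9, 0.0, -165.8]
contact_force: [2.2, -6.3, 1.7]
gripper_width: 0.045
```

```bash
python3 -m jog '[-0.1,0.4,0,0,-0.2,0.8,0,0,-0.2,0.8,0,0,-0.2,0.8,0,0]'
```

```text
clock: 7.9
position: [0.6271, 0.2267, 0.1157]
tool_rot: [-179.9, 0.0, -165.8]
contact_force: [1.9, -7.5, 2.1]
gripper_width: 0.0455
```

The left stop is felt at 7.8 N. Now I'll push to the right.

```bash
python3 -m jog '[1,-4,0,0,2,-8,0,0,3,-12,0,0,4.2,-16,0,0,5.2,-20,0,0,6.3,-24.2,0,0,6.3,-24.2,0,0]';  python3 -m jog '[0.3,-1,0,0,0.5,-2,0,0,0.5,-2,0,0]';  python3 -m jog '[0.3,-1,0,0,0.5,-2,0,0,0.5,-2,0,0]'; python3 -m jog '[0.3,-1,0,0,0.5,-2,0,0,0.5,-2,0,0]'
```

```text
clock: 8.6
position: [0.6331, 0.2033, 0.1156]
tool_rot: [-180.0, -0.0, -165.8]
contact_force: [-0.1, 0.2, -0.4]
gripper_width: 0.0451
clock: 8.9
position: [0.6334, 0.2019, 0.1156]
tool_rot: [180.0, -0.0, -165.8]
contact_force: [-0.6, -0.1, -1.3]
gripper_width: 0.0452
clock: 9.2
position: [0.6339, 0.2, 0.1157]
tool_rot: [180.0, 0.0, -165.8]
contact_force: [0.0, 1.8, 1.0]
gripper_width: 0.0447
clock: 9.5
position: [0.6344, 0.1978, 0.1156]
tool_rot: [180.0, 0.0, -165.8]
contact_force: [0.6, 0.5, 1.1]
gripper_width: 0.0453
```

```bash
python3 -m jog '[0.2,-0.7,0,0,0.4,-1.5,0,0,0.4,-1.5,0,0]'; python3 -m jog '[0.2,-0.7,0,0,0.4,-1.5,0,0,0.4,-1.5,0,0]';  python3 -m jog '[0.2,-0.7,0,0,0.4,-1.5,0,0,0.4,-1.5,0,0]'
```

```text
clock: 9.8
position: [0.6348, 0.1962, 0.1156]
tool_rot: [-180.0, -0.0, -165.8]
contact_force: [-0.7, 0.9, 0.9]
gripper_width: 0.0452
clock: 10.1
position: [0.6353, 0.1948, 0.1156]
tool_rot: [-180.0, 0.0, -165.8]
contact_force: [-0.4, 1.4, 1.5]
gripper_width: 0.0449
clock: 10.4
position: [0.6356, 0.1932, 0.1156]
tool_rot: [-180.0, 0.0, -165.8]
contact_force: [-0.8, 0.3, 0.6]
gripper_width: 0.0448
```

```bash
python3 -m jog '[0.2,-0.7,0,0,0.4,-1.5,0,0,0.4,-1.5,0,0]'; python3 -m jog '[0.2,-0.7,0,0,0.4,-1.5,0,0,0.4,-1.5,0,0]'
```

```text
clock: 10.7
position: [0.636, 0.1918, 0.1156]
tool_rot: [180.0, 0.0, -165.8]
contact_force: [-0.3, 2.2, 1.8]
gripper_width: 0.0445
clock: 11.0
position: [0.6363, 0.1908, 0.1156]
tool_rot: [180.0, 0.0, -165.8]
contact_force: [-2.4, 4.6, 2.8]
gripper_width: 0.0448
```

```bash
python3 -m jog '[0.2,-0.7,0,0,0.4,-1.4,0,0,0.4,-1.4,0,0,0.4,-1.4,0,0]'
```

```text
clock: 11.4
position: [0.6365, 0.1899, 0.1157]
tool_rot: [179.9, 0.0, -165.7]
contact_force: [-1.5, 7.2, 2.3]
gripper_width: 0.0454
```

```bash
python3 -m jog '[0.1,-0.5,0,0,0.1,-0.5,0,0,0.1,-0.5,0,0]'; python3 -m jog '[-1.3,4.9,0,0,-2.5,9.7,0,0,-3.8,14.5,0,0,-3.8,14.5,40,0,-3.8,14.5,80,0,-3.8,14.5,120,0,-3.8,14.5,120,0]'
```

```text
clock: 11.7
position: [0.6366, 0.1896, 0.1157]
tool_rot: [179.9, 0.0, -165.7]
contact_force: [-2.4, 7.8, 3.1]
gripper_width: 0.0448
clock: 12.4
position: [0.6357, 0.2035, 0.2417]
tool_rot: [-179.9, 0.5, -165.8]
contact_force: [0.4, -0.1, -0.9]
gripper_width: 0.0451
```

The left shaft has roughly 10 mm of loose travel with about 1 N drag. Next is the right-hand unit.

```bash
python3 -m jog '[-2,-45,0,-0.05,-5,-90,0,-0.1,-8,-135,0,-0.16,-11,-180,0,-0.21,-14,-225,0,-0.26,-17,-270,0,-0.32,-20,-315,0,-0.37,-22,-361,0,-0.42,-22,-361,0,-0.42,-22,-361,0,-0.42]';python3 -m jog '[0,0,0,0,0,0,0,0]'
```

```text
clock: 13.4
position: [0.6107, -0.159, 0.2349]
tool_rot: [-180.0, -0.1, 170.0]
contact_force: [0.2, -0.0, 0.0]
gripper_width: 0.0453
clock: 13.6
position: [0.6112, -0.1567, 0.2356]
tool_rot: [180.0, -0.0, 170.3]
contact_force: [0.7, -0.0, -0.3]
gripper_width: 0.0449
```

```bash
python3 -m jog '[1,0,-30,0,1,0,-60,0,1,0,-80,0,1,0,-95,0,1,0,-110,0,1,0,-120,0,1,0,-120,0,1,0,-120,0]' && python3 -m jog '[0.7,4,0,0,1.4,8,0,0,1.4,8,0,0]' && python3 -m jog '[0.2,1,0,0,0.4,2,0,0,0.4,2,0,0]' && python3 -m jog '[0.2,0.8,0,0,0.3,1.5,0,0,0.3,1.5,0,0]'
```

```text
clock: 14.4
position: [0.6124, -0.1576, 0.116]
tool_rot: [-180.0, 0.0, 170.2]
contact_force: [-0.7, -0.0, -0.3]
gripper_width: 0.0455
clock: 14.7
position: [0.6139, -0.1494, 0.1162]
tool_rot: [180.0, 0.0, 170.2]
contact_force: [0.6, 0.3, 0.0]
gripper_width: 0.0449
clock: 15.0
position: [0.6139, -0.148, 0.1157]
tool_rot: [-180.0, 0.0, 170.2]
contact_force: [-0.2, -0.3, -0.4]
gripper_width: 0.0451
clock: 15.3
position: [0.6142, -0.1465, 0.1156]
tool_rot: [180.0, -0.0, 170.2]
contact_force: [0.1, -0.2, 0.7]
gripper_width: 0.0451
```

```bash
python3 -m jog '[0.2,0.8,0,0,0.3,1.5,0,0,0.3,1.5,0,0]' && python3 -m jog '[0.2,0.8,0,0,0.3,1.5,0,0,0.3,1.5,0,0]'
```

```text
clock: 15.6
position: [0.6145, -0.1449, 0.1156]
tool_rot: [180.0, 0.0, 170.2]
contact_force: [0.5, 0.3, 1.4]
gripper_width: 0.0448
clock: 15.9
position: [0.6148, -0.1437, 0.1156]
tool_rot: [-180.0, 0.0, 170.2]
contact_force: [0.3, -1.4, -0.0]
gripper_width: 0.0449
```

```bash
python3 -m jog '[0.2,0.8,0,0,0.3,1.5,0,0,0.3,1.5,0,0]'
```

```text
clock: 16.2
position: [0.6151, -0.1426, 0.1157]
tool_rot: [-179.9, 0.0, 170.1]
contact_force: [-0.5, -3.9, 1.5]
gripper_width: 0.0449
```

```bash
python3 -m jog '[0.1,0.8,0,0,0.3,1.5,0,0,0.3,1.5,0,0]'
```

```text
clock: 16.5
position: [0.6153, -0.1415, 0.1158]
tool_rot: [-179.9, 0.0, 170.1]
contact_force: [-1.9, -6.6, 2.1]
gripper_width: 0.0452
```

```bash
python3 -m jog '[0.1,0.5,0,0,0.1,0.8,0,0,0.1,0.8,0,0,0.1,0.8,0,0]'; python3 -m jog '[-0.7,-4,0,0,-1.4,-8,0,0,-2.1,-12,0,0,-2.8,-16,0,0,-3.5,-20,0,0,-3.5,-20,0,0]';python3 -m jog '[-0.2,-0.8,0,0,-0.3,-1.5,0,0,-0.3,-1.5,0,0]'
```

```text
clock: 16.9
position: [0.6154, -0.1411, 0.1158]
tool_rot: [-179.9, 0.0, 170.1]
contact_force: [-2.4, -8.1, 2.6]
gripper_width: 0.0452
clock: 17.5
position: [0.6119, -0.1602, 0.1156]
tool_rot: [180.0, 0.0, 170.1]
contact_force: [0.6, -0.7, -1.1]
gripper_width: 0.045
clock: 17.8
position: [0.6117, -0.1612, 0.1156]
tool_rot: [180.0, -0.0, 170.2]
contact_force: [0.1, 1.1, 0.3]
gripper_width: 0.0451
```

```bash
python3 -m jog '[-0.2,-1,0,0,-0.4,-2,0,0,-0.4,-2,0,0]';python3 -m jog '[-0.2,-0.8,0,0,-0.3,-1.5,0,0,-0.3,-1.5,0,0]'
```

```text
clock: 18.1
position: [0.6113, -0.1634, 0.1156]
tool_rot: [-180.0, 0.0, 170.1]
contact_force: [0.3, 0.7, 0.0]
gripper_width: 0.045
clock: 18.4
position: [0.611, -0.1648, 0.1156]
tool_rot: [-180.0, -0.0, 170.2]
contact_force: [0.2, -0.1, 1.2]
gripper_width: 0.0452
```

```bash
python3 -m jog '[-0.2,-0.8,0,0,-0.3,-1.5,0,0,-0.3,-1.5,0,0]'
```

```text
clock: 18.7
position: [0.6107, -0.1664, 0.1156]
tool_rot: [-180.0, 0.0, 170.2]
contact_force: [-0.9, -0.8, 0.5]
gripper_width: 0.0453
```

```bash
python3 -m jog '[-0.2,-0.8,0,0,-0.3,-1.5,0,0,-0.3,-1.5,0,0]'
```

```text
clock: 19.0
position: [0.6104, -0.1678, 0.1156]
tool_rot: [-180.0, -0.0, 170.2]
contact_force: [-0.6, -0.5, -0.3]
gripper_width: 0.0449
```

```bash
python3 -m jog '[-0.2,-0.8,0,0,-0.3,-1.5,0,0,-0.3,-1.5,0,0]'
```

```text
clock: 19.3
position: [0.6101, -0.169, 0.1156]
tool_rot: [180.0, 0.0, 170.2]
contact_force: [-0.5, 1.7, 0.7]
gripper_width: 0.0451
```

```bash
python3 -m jog '[-0.2,-0.8,0,0,-0.3,-1.5,0,0,-0.3,-1.5,0,0]'
```

```text
clock: 19.6
position: [0.61, -0.1702, 0.1157]
tool_rot: [179.9, 0.0, 170.2]
contact_force: [1.5, 5.5, 2.3]
gripper_width: 0.045
```

```bash
python3 -m jog '[-0.1,-0.6,0,0,-0.2,-1.2,0,0,-0.2,-1.2,0,0]'
```

```text
clock: 19.9
position: [0.6098, -0.1708, 0.1157]
tool_rot: [179.9, 0.0, 170.2]
contact_force: [2.0, 7.5, 2.8]
gripper_width: 0.0452
```

```bash
python3 -m jog '[-0.1,-0.5,0,0,-0.1,-0.5,0,0,-0.1,-0.5,0,0]'; python3 -m jog '[0.7,4,0,0,1.4,8,0,0,2.4,14,0,0,2.4,14,40,0,2.4,14,80,0,2.4,14,110,0,2.4,14,110,0]' 85; python3 - <<'E'
from h import *
cv2.imwrite("pics/g.png",np.hstack([crop("top",(240,185),40,5),crop("top",(315,261),40,5)])); cv2.imwrite("pics/g2.png",crop("scene",(371,170),40,5))
E
```

```text
clock: 20.2
position: [0.6098, -0.1711, 0.1157]
tool_rot: [179.9, 0.0, 170.2]
contact_force: [2.1, 8.1, 3.2]
gripper_width: 0.0446
clock: 20.9
position: [0.6141, -0.1591, 0.2304]
tool_rot: [-179.9, 0.4, 170.2]
contact_force: [0.4, -0.4, -1.4]
gripper_width: 0.0848
```

View pics/g.png

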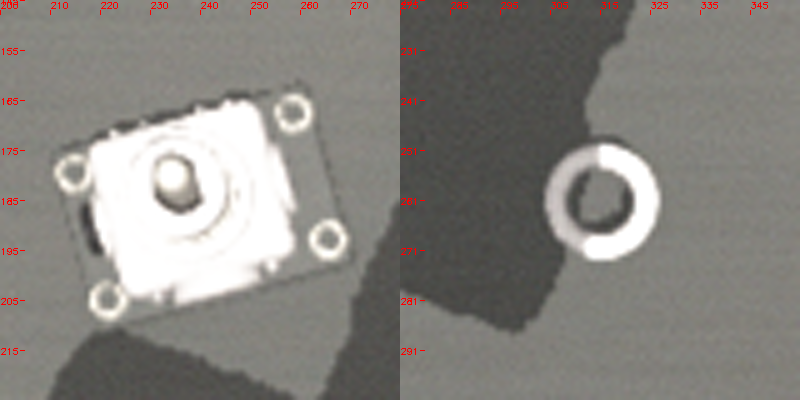

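View pics/g2.png

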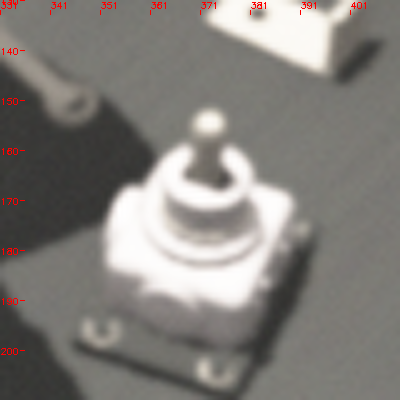

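The top view puts the left shaft top at (235,179.4) and the scene view at (372.8,154.4). The ring is undisturbed at about (315.4,261.4).

Play over the full swing at 8 N was about 38 mm of tool travel on the left and 30 mm on the right. The left unit is therefore the worn one.

```bash
python3 -m jog '[-30,28,0,0,-60,56,0,0,-90,84,-20,0,-120,112,-60,0,-150,140,-100,0,-180,170,-120,0,-180,170,-150,0,-180,170,-150,0,-180,170,-150,0]'; python3 - <<'E'
from h import *
print(tri((372.8,154.4),(235,179.4)),onz("scene",(372.7,166.5),.1),onz("top",(315.4,261.3),.026),onz("scene",(273.5,189),.026))
print("proj neck",proj("scene",np.array([.6315,.2063,.1])),proj("top",np.array([.6315,.2063,.1])))
E
```

```text
clock: 21.95
position: [0.4317, 0.0114, 0.0755]
tool_rot: [-180.0, -0.1, 170.2]
contact_force: [0.7, -0.2, 0.4]
gripper_width: 0.0849
(array([0.6337, 0.2004, 0.1443]), np.float64(1.8)) [0.63792297 0.20064417 0.1       ] [0.4303593  0.01049133 0.026     ] [0.43326064 0.01319569 0.026     ]
proj neck [372.  164.3] [235.1 182.3]
```

```bash
python3 -m jog '[0,0,-30,0,0,0,-50,0,0,0,-65,0,0,0,-72,0,0,0,-77,0,0,0,-77,0]' 85; python3 -m jog '[0,0,0,0,0,0,0,0,0,0,0,0,0,0,0,0,0,0,0,0,0,0,0,0]' 57 30
```

```text
clock: 22.55
position: [0.4327, 0.0111, -0.0011]
tool_rot: [-180.0, 0.0, 170.1]
contact_force: [0.2, 0.4, 0.3]
gripper_width: 0.0849
clock: 23.15
position: [0.4326, 0.0115, -0.0006]
tool_rot: [-180.0, 0.1, 170.2]
contact_force: [0.7, 0.1, 6.9]
gripper_width: 0.0569
```

```bash
python3 -m jog '[0,0,1.5,0,0,0,1.5,0,0,0,1.5,0,0,0,1.5,0]' 45 40; python3 -m jog '[0,0,10,0,0,0,30,0,0,0,60,0,0,0,60,0]' ;python3 - <<'E'
from h import *
cv2.imwrite("pics/h.png",np.hstack([crop("top",(315,250),50,4),crop("scene",(274,175),50,4)]))
E
```

```text
clock: 23.55
position: [0.4318, 0.0116, 0.0001]
tool_rot: [-180.0, -0.0, 170.2]
contact_force: [0.3, -1.2, -1.7]
gripper_width: 0.0557
clock: 23.95
position: [0.4342, 0.0113, 0.0633]
tool_rot: [180.0, 0.3, 170.2]
contact_force: [1.0, 0.4, -1.7]
gripper_width: 0.0565
```

View pics/h.png

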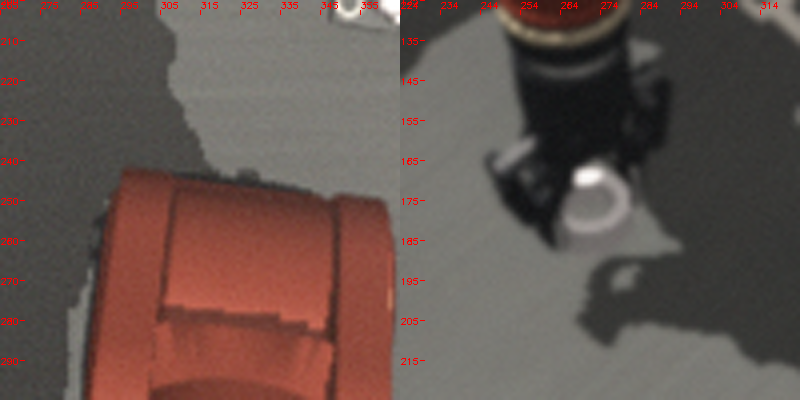

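The ring is held level between the pads, at about (273,177) in the scene view. I'll carry it above the left shaft.

```bash
python3 -m jog '[0,0,45,0,10,10,90,0,40,38,110,0,70,67,110,0,100,95,110,0,130,124,110,0,160,153,110,0,185,177,110,0,201,192,110,0,201,192,110,0]' ; python3 -m jog '[0,0,0,0,0,0,0,0,0,0,0,0]';python3 - <<'E'
from h import *
cv2.imwrite("pics/i.png",np.hstack([crop("top",(235,180),50,4),crop("scene",(371,150),50,4)]))
E
```

```text
clock: 25.05
position: [0.6336, 0.2054, 0.1677]
tool_rot: [-180.0, -0.1, 170.3]
contact_force: [-0.1, 0.1, -0.2]
gripper_width: 0.0562
clock: 25.35
position: [0.6323, 0.2028, 0.1701]
tool_rot: [-180.0, -0.0, 170.1]
contact_force: [-0.8, -0.0, -0.6]
gripper_width: 0.056
```

View pics/i.png

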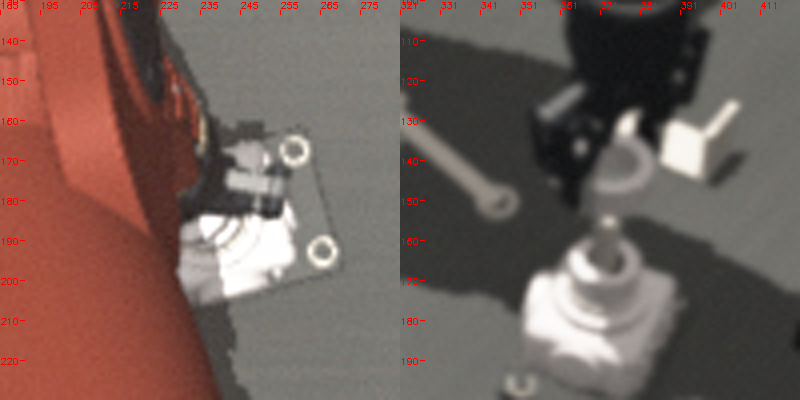

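```bash
python3 - <<'E'
from h import *
for z in(.192,.196,.2): print(proj("scene",np.array([.6323,.2028,z])),onz("scene",(377.5,141.2),z))
E
```

```text
[373.8 140.8] [0.64070836 0.20763856 0.192     ]
[373.9 139.7] [0.64288684 0.2040462  0.196     ]
[374.  138.6] [0.64506533 0.20045384 0.2       ]
```

```bash
python3 - <<'E'
from h import *
g=crop("scene",(374,145),24,12)
th=np.linspace(0,2*np.pi,60)
for r,z in((.029,.196),(.018,.196),(.029,.170)):
    for a in th:
        u=(proj("scene",np.array([.6323+r*np.cos(a),.2028+r*np.sin(a),z]))-[350,121])*12+6
        cv2.circle(g,tuple(int(v) for v in u),1,(0,255,0),-1)
cv2.imwrite("pics/j.png",g)
E
```

```text
(no output)
```

View pics/j.png

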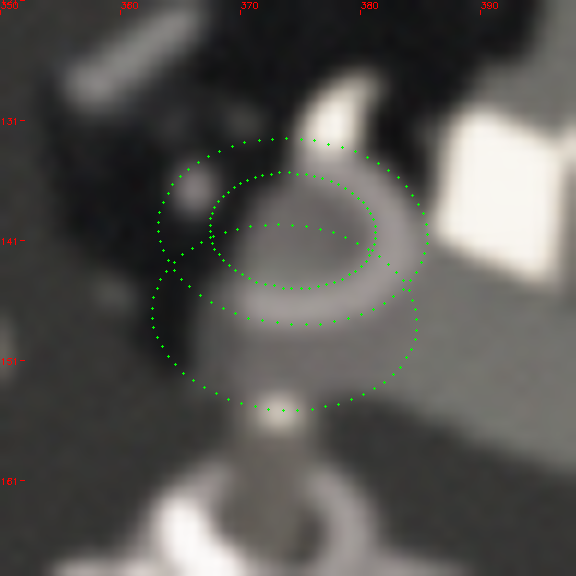

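The projected outline matches the held ring, with the shaft below it. I'll lower it slowly in stages.

```bash
python3 -m jog '[1,0,-10,0,1,0,-20,0,1,0,-26,0,1,0,-32,0,1,0.5,-37,0,1,1,-42,0,1,1,-42,0]'; python3 -m jog '[0,0.5,-4,0,0,1,-8,0,0,2,-12,0,0,2.5,-16,0,0,3,-19,0,0,3,-22,0,0,3,-22,0,0,3,-22,0]'
```

```text
clock: 26.2
position: [0.6335, 0.2046, 0.1273]
tool_rot: [-180.0, -0.1, 170.2]
contact_force: [-0.2, 0.0, -0.6]
gripper_width: 0.0559
clock: 27.0
position: [0.6339, 0.2075, 0.1061]
tool_rot: [180.0, 0.0, 170.2]
contact_force: [-0.0, -0.7, -1.5]
gripper_width: 0.0566
```

```bash
python3 -m jog '[-0.5,0,-1,0,-1,0,-2,0,-1,0,-3,0,-1,0,-3,0]'; python3 -m jog '[0,0,-0.7,0,0,0,-1.2,0,0,0,-1.2,0]'
```

```text
clock: 27.4
position: [0.6328, 0.2075, 0.1029]
tool_rot: [-180.0, -0.0, 170.2]
contact_force: [-1.6, 0.6, -1.1]
gripper_width: 0.0562
clock: 27.7
position: [0.6329, 0.2075, 0.1018]
tool_rot: [-180.0, -0.0, 170.2]
contact_force: [0.1, 0.5, -1.3]
gripper_width: 0.0559
```

```bash
python3 -m jog '[0,0,-0.5,0,0,0,-1,0,0,0,-1,0]'
```

```text
clock: 28.0
position: [0.6328, 0.2075, 0.1008]
tool_rot: [-180.0, -0.0, 170.2]
contact_force: [0.7, -0.6, -1.2]
gripper_width: 0.0563
```

```bash
python3 -m jog '[0,0,-0.4,0,0,0,-0.7,0,0,0,-0.7,0]'
```

```text
clock: 28.3
position: [0.6329, 0.2076, 0.1001]
tool_rot: [-180.0, -0.0, 170.2]
contact_force: [0.4, 0.6, -1.0]
gripper_width: 0.0563
```

```bash
python3 -m jog '[0,0,-0.4,0,0,0,-0.7,0,0,0,-0.7,0]'
```

```text
clock: 28.6
position: [0.633, 0.2075, 0.0997]
tool_rot: [180.0, 0.0, 170.2]
contact_force: [-1.3, -0.5, 0.4]
gripper_width: 0.0561
```

```bash
python3 -m jog '[0,0,-0.4,0,0,0,-0.6,0,0,0,-0.6,0]'
```

```text
clock: 28.9
position: [0.633, 0.2076, 0.0996]
tool_rot: [180.0, 0.0, 170.2]
contact_force: [-2.0, -0.8, 6.2]
gripper_width: 0.0562
```

It is seated, with a clear rise in force at the expected height (z ≈ 0.0997). I'll ease off, release and retreat.

```bash
python3 -m jog '[0,0,0.4,0,0,0,0.4,0]'; python3 -m jog '[0,0,0,0,0,0,0,0,0,0,0,0,0,0,0,0,0,0,0,0]' 80; python3 -m jog '[0,0,5,0,0,0,15,0,0,0,35,0,0,0,65,0,0,0,100,0,-40,-20,130,0,-90,-60,150,0,-140,-110,150,0,-190,-160,150,0,-220,-200,150,0]'; python3 -m jog '[-30,-40,0,0,-60,-80,0,0,-60,-80,0,0,-60,-80,0,0]'; python3 - <<'E'
from h import *
cv2.imwrite("pics/k.png",np.hstack([crop("top",(237,182),30,12)[:,:],crop("scene",(371,165),30,12)])[:, :800] if 0 else cv2.resize(np.hstack([crop("top",(237,182),33,6),crop("scene",(371,165),33,6)]),None,fx=1,fy=1))
E
```

```text
clock: 29.1
position: [0.633, 0.2075, 0.0996]
tool_rot: [180.0, 0.0, 170.2]
contact_force: [-2.1, -1.1, 5.0]
gripper_width: 0.0565
clock: 29.6
position: [0.6329, 0.2075, 0.0992]
tool_rot: [-180.0, -0.0, 170.2]
contact_force: [0.5, 0.2, 0.4]
gripper_width: 0.0802
clock: 30.6
position: [0.4519, 0.0522, 0.2496]
tool_rot: [180.0, 0.1, 170.2]
contact_force: [1.4, -1.1, 0.3]
gripper_width: 0.0798
clock: 31.0
position: [0.3934, -0.0279, 0.2495]
tool_rot: [180.0, 0.1, 170.0]
contact_force: [0.0, 0.5, -0.2]
gripper_width: 0.0801
```

View pics/k.png

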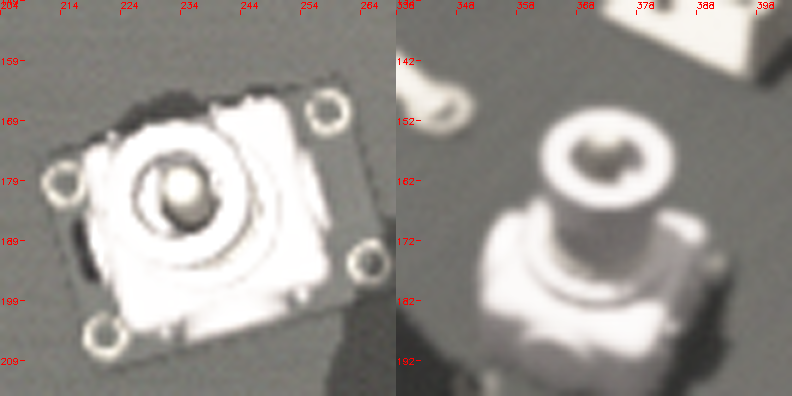

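The ring lies flat on the left neck with the shaft inside its bore, its centre at about top (235.7,181.2) and scene (373.2,158.2). One numeric check, then I'll hand in.

```bash
python3 - <<'E'
from h import *
from station import order
p=tri((373.2,158.2),(235.7,181.2));print(p)
if abs(p[0][2]-.126)<.008: print(order.sign_off())
E
```

```text
(array([0.6328, 0.2026, 0.127 ]), np.float64(5.2))
the job is handed in; nothing more can be done
None
```

The left-hand gear head is the worn one. The marking ring now sits flat on its bearing neck with the shaft through the bore, and I handed the job in at about 31 s.

- **Rocking:** I rocked the left shaft first, to the left and then to the right, and then the right shaft the same way. I felt a stop each time at about 8 N. The left shaft needed about 38 mm of tool travel between stops, with about 1 N of drag in the loose part. The right needed about 30 mm and went straight into the spring. The left therefore has about 8 mm more play, and the right is sound.
- **Ring:** I lowered it in steps of about 1 mm until contact at the expected height, at about 6 N. I then eased off, released it and moved the arm clear.
- **Last checks:** The final pictures show the ring flat on the left neck with the shaft inside it. I measured its top face at 127 mm above the bench, against 126 mm expected.
- **What disagreed:** The two camera rays for that last measurement missed each other by 5 mm, more than the 2–3 mm seen before. They put the ring's centre about 4–5 mm in y from the neck centre I aimed for and from where the gripper released it. I put this down to picture-reading and calibration error, but did not confirm it.

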